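Press-check both rubber pads of a specimen block

TASK

Check the two rubber pads of the specimen block on the sprung bar: take the block lying flat as it is, press its end pad squarely and centrally against the bar with about 10 N for a second, and never with more than 20 N. Then turn the block: stand it upright on the bench clear of the fixture and let go, take it afresh from above, and press the broad pad against the bar, block upright, in the same way. Finally back it off and leave it standing on the bench just in front of the bar, clear of it and with the broad pad facing it; leave the bottle, cup and mandrel where they are.

Things in the scene. Friction and masses are not known exactly. Their poses are not given: they have to be found in the camera images.
- block: Loose aluminium specimen block, 80 x 56 x 56 mm (x, y, z) over its rubber pads, 0.35 to 0.7 kg. Origin at its centre. At first it lies on the bench, own z up (56 mm high), own x roughly away from the robot; end pad on its +x end, broad pad on its +z face. The bare +y and -y sides, 56 mm apart, are the grip faces. Standing on an end it is 80 mm high, origin 40 mm up.
- end_pad (a point): Centre of the outer face of the end pad (dark rubber, covering the 56 x 56 mm end face): 40 mm from the block's origin along its own +x.
- broad_pad (a point): Centre of the outer face of the broad pad (dark rubber, covering the 80 x 56 mm face): 28 mm from the block's origin along its own +z.
- fixture: Fixed press-check fixture. Origin at bench height below the middle of the front face of its grey upright (110 mm wide, 160 mm tall); z up, own x roughly away from the robot, y along its width. Base plate 120 mm wide, 10 mm high, from 35 mm in front of the origin to 80 mm behind. In front of the upright a carriage 66 mm wide, 77 mm high with its knob, bears the sprung bar.
- bar_line (a point): Point on the upright's front face, 40 mm above the fixture's origin, straight behind the middle of the sprung bar: a level steel bar, 16 mm thick, 64 mm long along fixture y, axis 40 mm above the bench. Its nose stands 90 to 125 mm in front of this point (along fixture -x), as the carriage is clamped; the distance is not reported: find it by eye or touch.
- bar_stroke (a point): Point 100 mm in front of bar_line (fixture -x), 40 mm up, within the bar's working zone. Work is pressed along fixture +x. The bar yields along +x against a spring of 1 N per mm, without preload (10 N at 10 mm), to a hard stop at 20 mm; let go, it springs back out. The carriage's clamp holds against far more than 20 N.
- oil_bottle: Bystander, loose: oil bottle with a tall thin red nozzle, 53 mm diameter, 158 mm tall. Origin at the centre of its underside. Not to be moved.
- steel_cup: Bystander, loose: plain steel cup, 72 mm diameter, 89 mm tall. Origin at the centre of its underside. Not to be moved.
- mandrel: Bystander, loose: plain steel mandrel standing on its thick end, 32 mm diameter, 77 mm tall. Origin at the centre of its underside. Not to be moved.
There are look-alikes about, which are no part of the job. Leave any blue look-alike of the block alone.

How it is judged:
By the outcome, as a careful person would: the job done as asked, in the order asked, and still so for the second after the job is handed in, with the robot touching nothing.
It also fails if it takes over 72 s, if anything falls off the work surface, if the arm or the gripper's body presses on something with over 40 N, if the wrist force passes 120 N, or if a joint passes its speed limit or range.

ROBOT

A 6-joint arm with a two-finger parallel gripper is mounted at the origin on a cart in front of the work surface, level with it; the furniture and walls round the work are solid. World frame = base frame: x ahead of the robot, y to its left, z up, the work surface at z = 0. Lengths are in m, angles in rad, forces in N, time in s.
With the tool pointing down it reaches from about 0.225 to 0.725 m from the base axis. Payload 3.1 kg.
Tool frame: the origin (TCP) lies on the centre line of the jaws, within the pads' length; the fingertips stand 22 mm ahead of it and the grasp point (between the pads) lies 3 mm ahead of it; z points along the fingers, y is the line along which they close (so a half turn about z gives the same grasp; the last joint's range is limited). The gripper opens to 85 mm and grips with 20 to 120 N. Pads are 22 mm wide; open, the fingers measure 114 mm over their backs; the gripper's body (76 mm by 85 mm) begins 54 mm behind the grasp point. The pads swing forward as they close: fully open they stand 13 mm farther back than shut.
Start: joints at [-1.4, 0.048, 0.099, 1.622, 0, 1.443], TCP at [0.155, -0.502, 0.232] pointing down, gripper open.
Joint ranges: [-2.91, 2.91], [-0.99, 1.94], [-1.21, 1.42], [-2.12, 2.29], [-1.49, 1.47], [-3.14, 3.14]. Speed limits (rad/s): [2.79, 2.79, 3.14, 3.14, 3.14, 3.14].

INTERFACE

Orientations are given as a unit quaternion [w, x, y, z].
In Python, from bench import observe, capture, finish_job gives the robot as it stands.
- The arm moves only by the shell command python3 -m creep 'ROWS' [OPENING] [FORCE]. ROWS is a JSON object of lists of equal length, an entry for each row: "slide": the shift along the tool's x, y, z in units of 25 mm (1.0 is 25 mm), a list of three; "spin": the turn about the tool's z in units of 6 degrees (1.0 is 6 degrees). In form: {"slide": [[tx, ty, tz], ...], "spin": [spin, ...]}. A call has 1 to 20 rows; each row is the pose to reach, as a shift and turn from the pose commanded when the call began, along the tool's axes at that moment; what a row does not reach only later rows make up. A row lasts 1/10 s, in which the tool goes at most 50 mm and 8.59 degrees, less where a joint would pass 70% of its speed; a pose out of reach is approached as far as the arm can. A call with a gripper value outside its range is refused whole. OPENING is the opening, from 0 (shut) to 1 (fully open), set as the call begins (- or left out, the last holds). The fingers move at their own pace and stop on an object; FORCE is the grip in N (left out, the last holds). Time passes only in rows, so rows that repeat a pose let the fingers close. It gives the time, the measured TCP pose, the force, the opening and the grip force at its end, in the units of the state.
- observe(): the state, without advancing time (a new reading comes with each control period).
- capture(name): name is "side" or "top"; returns a dict with "frame" (420x560x3 uint8, red, green, blue), "fx", "fy", "cx", "cy" (pixels), "world_from_camera" (4x4, takes a point from camera to world coordinates). Camera axes: x right, y down, z forward; pixel columns grow to the right and rows downward; lengths in m; the calibration is good to about 2 mm. A picture is of the moment at which its call begins. There is no depth.
- finish_job(): hands the job in; it is judged then, once.
The state is a dict: "time": time; "qpos": joint angles; "dq": joint speeds; "tau": joint torques, N m; "position": TCP position; "eef_rot": TCP orientation; "wrist_force": force on the tool from outside, world axes, zero at the start; "torque": the same for the moment, N m; "grip_width": finger opening in m; "grasp_force": force on a finger pad.
Only numpy, scipy, OpenCV 4.12 (cv2) and the standard library are available. Lean on these libraries where they do the work, as an engineer would, in place of code of your own. Each camera call takes 0.05 s, during which the arm holds its last target. There are 200 camera calls.

## Working session

There is one attempt and no reset: what is moved stays moved. The work goes in short steps, Python scripts to look and compute and a shell command to move; the robot and the scene stay as the last step left them, time stands still between calls to the robot, and variables do not carry over. Pictures are saved under pics/ and viewed, at most 10 in all, crops included, and the job is handed in when it is done.

```bash
mkdir -p pics; ls
python3 - <<'E'
from bench import observe,capture
import cv2,numpy as np
print(observe())
for n in("side","top"):
    c=capture(n);cv2.imwrite(f"pics/{n}0.png",cv2.resize(c["frame"][:,:,::-1],(784,588),interpolation=cv2.INTER_CUBIC))
    np.savez(f"{n}0.npz",**c);print(n,c["fx"],c["fy"],c["cx"],c["cy"],c["world_from_camera"].round(3) if hasattr(c["world_from_camera"],'round') else c["world_from_camera"])
E
```

```text
pics
{'time': 0.0, 'qpos': array([-1.39980754e+00,  4.87258707e-02,  9.75637384e-02,  1.62200734e+00,
       -1.60519090e-05,  1.44299420e+00]), 'dq': array([ 0.00058354,  0.00093053, -0.00070007, -0.00026648, -0.00037995,
        0.00192671]), 'tau': array([-3.60097993e-04, -3.38783205e+01,  3.20014286e+01,  2.03227974e-02,
       -1.18088151e-04,  2.60484754e-06]), 'position': array([ 0.15441632, -0.50112323,  0.23061302]), 'eef_rot': array([-1.18612309e-03,  9.88860542e-01,  1.48840254e-01, -3.36441478e-05]), 'wrist_force': array([ 0.63820069, -1.2127404 ,  0.17309924]), 'torque': array([ 0.00378102, -0.02460466,  0.01751325]), 'grasp_force': 0.0, 'grip_width': 0.08520408191391601}
side 520.5746687257777 520.5746687257777 288.35613336254664 205.87658786866456 [[ 0.999  0.027 -0.017  0.566]
 [ 0.03  -0.6    0.799 -1.055]
 [ 0.011 -0.799 -0.601  0.861]
 [ 0.     0.     0.     1.   ]]
top 521.6768010969231 521.6768010969231 275.8406550197959 211.8334924214029 [[ 0.018 -0.983  0.182  0.318]
 [-1.    -0.02  -0.009  0.043]
 [ 0.012 -0.182 -0.983  1.332]
 [ 0.     0.     0.     1.   ]]
```

View pics/side0.png

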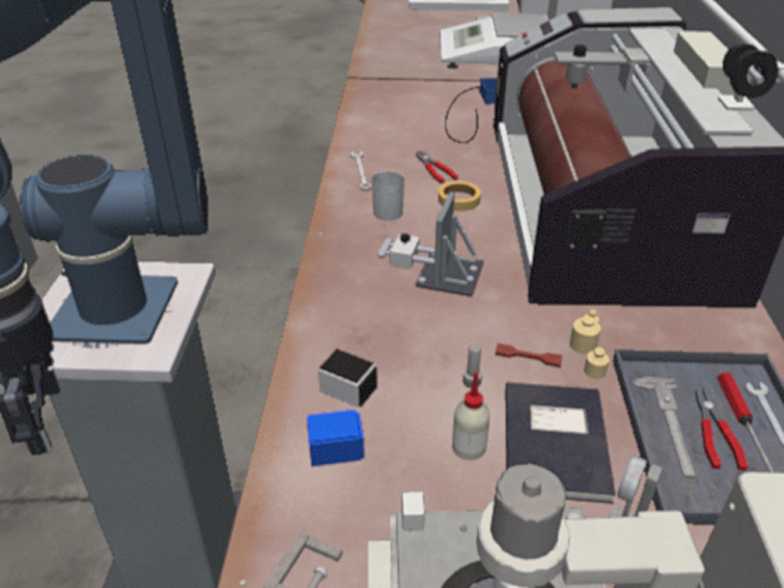

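View pics/top0.png

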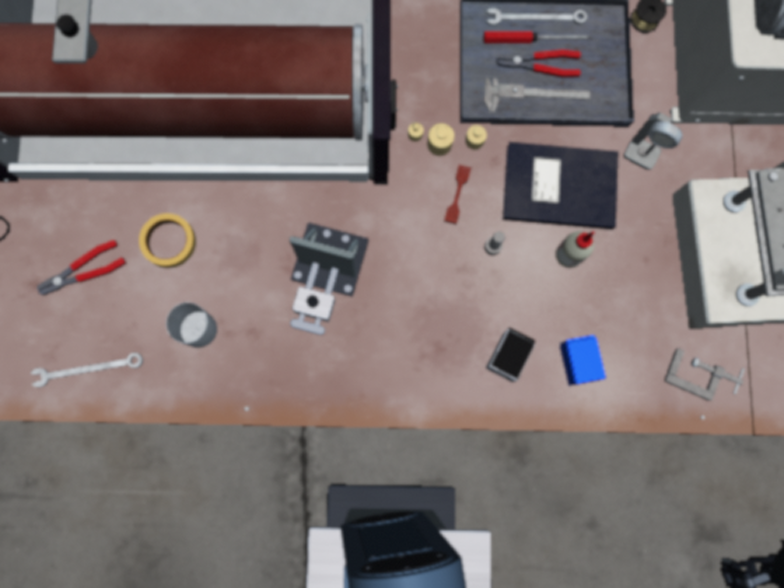

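The side view shows the block with its dark top at (348,377), the blue look-alike at (335,437) and the fixture at (440,250). The top view shows the block at (511,354), the fixture upright at (325,248), the bar at (308,325), the mandrel at (495,242), the bottle at (578,247) and the cup at (190,325).

```bash
cat > h.py <<'E'
import numpy as np,cv2
from bench import observe,capture
def ray(c,uv):
    W=np.array(c["world_from_camera"]);d=W[:3,:3]@[(uv[0]-c["cx"])/c["fx"],(uv[1]-c["cy"])/c["fy"],1];return W[:3,3],d
def onz(c,uv,z):
    o,d=ray(c,uv);return o+d*(z-o[2])/d[2]
def tri(c1,p1,c2,p2):
    o,d=ray(c1,p1);q,e=ray(c2,p2);s=np.linalg.lstsq(np.c_[d,-e],q-o,rcond=None)[0]
    a,b=o+s[0]*d,q+s[1]*e;return (a+b)/2,np.linalg.norm(a-b)
def proj(c,p):
    W=np.array(c["world_from_camera"]);v=W[:3,:3].T@(np.array(p)-W[:3,3]);return np.array([c["fx"]*v[0]/v[2]+c["cx"],c["fy"]*v[1]/v[2]+c["cy"]])
def load(n):return dict(np.load(n+".npz"))
def blob(m,near):
    cs=[k for k in cv2.findContours(m.astype(np.uint8),0,cv2.CHAIN_APPROX_NONE)[0] if cv2.contourArea(k)>60]
    return min(cs,key=lambda k:np.hypot(*(k.reshape(-1,2).mean(0)-near)))
def quad(k):
    k=cv2.convexHull(k);e=.02*cv2.arcLength(k,True)
    return cv2.approxPolyDP(k,e,True).reshape(-1,2).astype(float)
E
python3 - <<'E'
from h import *
s,t=load("side0"),load("top0")
for n,c,nr in(("side",s,(250,262)),("top",t,(365,253))):
    f=c["frame"].astype(int);k=blob(f.max(2)<45,nr);q=quad(k);print(n,q.tolist(),cv2.minAreaRect(k),cv2.moments(k)["m00"]);
    m=cv2.moments(k);print(m["m10"]/m["m00"],m["m01"]/m["m00"])
def crop(c,x,y,w,h):return cv2.resize(c["frame"][y:y+h,x:x+w,::-1],(400,300),interpolation=cv2.INTER_CUBIC)
a=np.vstack([np.hstack([crop(s,215,240,80,60),crop(t,330,225,80,60)]),np.hstack([crop(s,262,135,100,75),crop(t,190,160,100,75)])])
cv2.imwrite("pics/crops.png",a)
E
```

```text
side [[230.0, 262.0], [240.0, 251.0], [264.0, 260.0], [254.0, 271.0]] ((247.0689697265625, 260.82757568359375), (30.82542610168457, 15.227017402648926), 21.801406860351562) 353.5
247.08533710513905 260.99339933993394
top [[364.0, 238.0], [379.0, 244.0], [369.0, 267.0], [353.0, 260.0]] ((366.20001220703125, 252.10003662109375), (18.335756301879883, 26.832813262939453), 26.56505012512207) 446.0
366.2268310911808 252.59304932735427
```

View pics/crops.png

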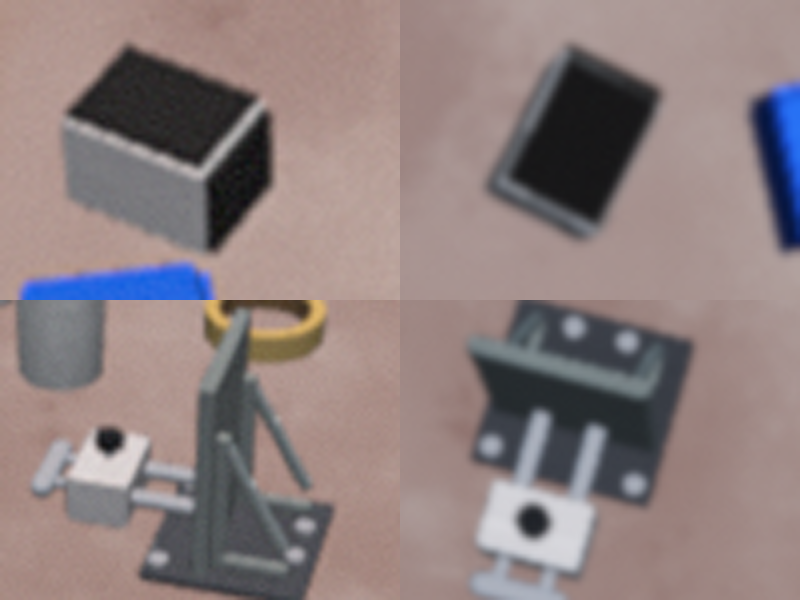

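The crops show the block's dark top pad as a clean quad in both views, with the end pad on the far right-hand side. On the fixture, the base plate's front corners are at about crop (470,457) and (648,505), and the bar is below the white carriage.

Run:
```python
from h import *
np.set_printoptions(precision=4,suppress=True)
s,t=load("side0"),load("top0")
S=[(230,262),(240,251),(264,260),(254,271)];T=[(353,260),(364,238),(379,244),(369,267)]
# side TL(-x,+y)=(240,251); match: side order (-x,-y... ) by world
for q,c in((S,s),(T,t)):
    print([onz(c,p,.056)[:2].round(4).tolist() for p in q])
ms,mt=(247.085,260.993),(366.227,252.593)
print("blk tri",tri(s,ms,t,mt),onz(s,ms,.056),onz(t,mt,.056))
for n,c in(("s",s),("t",t)):
    q=S if c is s else T
    P=np.array([onz(c,p,.056)[:2] for p in q]);r=cv2.minAreaRect((P*1e4).astype(np.float32));print(n,r)
# fixture in top
U=lambda x,y:(190+(x-400)/4,160+(y-300)/4)
V=lambda x,y:(262+x/4,135+(y-300)/4)
for n,p,z in(("baseFL",(470,457),.01),("baseFR",(648,505),.01),("baseBR",(692,345),.01),("upL",(472,350),.16),("upR",(640,395),.16),("knob",(533,520),.077),("carrFL",(477,555),.06),("carrFR",(578,577),.06)):
    print(n,onz(t,U(*p),z))
print("knob tri",tri(s,V(110,438),t,U(533,520)))
for n,p,z in(("s baseFL",(140,577),.01),("s baseFR",(303,598),.01),("s upTop",(248,312),.16),("s upTopR",(203,385),.16)):print(n,onz(s,V(*p),z))
f=t["frame"]
g=cv2.resize(f[205:245,200:245,::-1],(800,600),interpolation=cv2.INTER_CUBIC)
g2=cv2.resize(s["frame"][165:200,262:302,::-1],(800,600),interpolation=cv2.INTER_CUBIC)
cv2.imwrite("pics/bar.png",np.hstack([g[:, :],g2])[:, :][::1] if 0 else cv2.resize(np.hstack([g,g2]),(800,400)))
```

```text
[[0.4183, -0.2004], [0.4368, -0.1627], [0.4941, -0.1906], [0.4745, -0.2269]]
[[0.4378, -0.1599], [0.4926, -0.1876], [0.4785, -0.2245], [0.4214, -0.1989]]
blk tri (array([ 0.4564, -0.1931,  0.0539]), np.float64(0.000869287910132051)) [ 0.4563 -0.1955  0.056 ] [ 0.4566 -0.1926  0.056 ]
s ((4561.85986328125, -1955.086669921875), (420.11663818359375, 638.3927001953125), 64.01795196533203)
t ((4581.095703125, -1921.822998046875), (423.1827392578125, 635.0772705078125), 65.90746307373047)
baseFL [0.5918 0.2081 0.01  ]
baseFR [0.5627 0.0923 0.01  ]
baseBR [0.6696 0.0664 0.01  ]
upL [0.6239 0.1908 0.16  ]
upR [0.5993 0.093  0.16  ]
knob [0.5395 0.1597 0.077 ]
carrFL [0.5199 0.195  0.06  ]
carrFR [0.5075 0.1323 0.06  ]
knob tri (array([0.5408, 0.1602, 0.0732]), np.float64(0.0013209946254766245))
s baseFL [0.5649 0.0849 0.01  ]
s baseFR [0.6753 0.0662 0.01  ]
s upTop [0.6333 0.1878 0.16  ]
s upTopR [0.6021 0.0917 0.16  ]
```

View pics/bar.png

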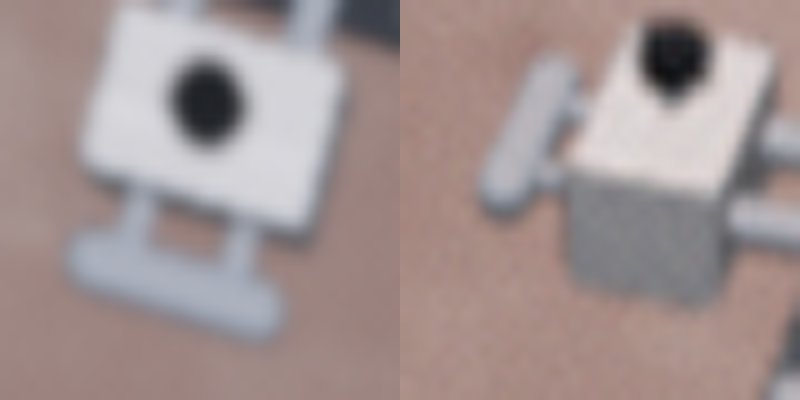

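The crop shows the bar as a rounded, light-grey strip, with ends at about (70,262) and (280,320), in front of the white carriage. Next I'll fit its nose line and the base-plate edge with sub-pixel accuracy, and get the block's outline.

Run:
```python
from h import *
np.set_printoptions(precision=4,suppress=True)
s,t=load("side0"),load("top0")
f=cv2.GaussianBlur(t["frame"],(3,3),0).astype(float)
rb=f[:,:,0]-f[:,:,2]   # pink bench: R-B large
def edge(sig,cols,r0,sl,lo,hi):
    P=[]
    for u in cols:
        c=r0+sl*(u-cols[0]);rows=np.arange(int(c+lo),int(c+hi));v=sig[rows,u];g=np.diff(v)
        i=np.argmax(np.abs(g));w=np.abs(g[max(0,i-2):i+3]);P.append((u,rows[max(0,i-2)]+.5+(w*np.arange(len(w))).sum()/w.sum()))
    return np.array(P,float)
def report(n,P,z):
    k=np.polyfit(P[:,0],P[:,1],1);r=np.abs(P[:,1]-np.polyval(k,P[:,0]));P=P[r<1]
    W=np.array([onz(t,p,z)[:2] for p in P]);vx,vy,x,y=cv2.fitLine((W*1000).astype(np.float32),cv2.DIST_HUBER,0,.01,.01).ravel()
    if vy<0:vx,vy=-vx,-vy
    print(n,"yaw",np.degrees(np.arctan2(-vx,vy)),"pt",x,y,"n",len(P),r.round(1).max())
report("bar nose",edge(rb,range(213,229),235,.27,-4,6),.04)
g=f.mean(2)
report("base front",edge(g,range(213,250),201.5,.27,-5,6),.01)
# block silhouette
for n,c,nr in(("t",t,(366,253)),("s",s,(248,268))):
    F=cv2.GaussianBlur(c["frame"],(3,3),0).astype(int);m=((F[:,:,0]-F[:,:,2])<18)&(F[:,:,2]-F[:,:,0]<40)
    k=blob(m,nr);print(n,quad(k).tolist(),cv2.contourArea(k))
    if n=="t":
        print([onz(t,p,.056)[:2].round(4).tolist() for p in quad(k)])
for n,p in(("mandrel",(495,242)),("bottle",(575,252)),("cup",(190,325))):print(n,onz(t,np.array(p)/1.4,.03))
ps=observe();print(ps["position"])
```

```text
bar nose yaw -13.993573 pt 490.71307 169.22812 n 16 0.2
base front yaw -9.639246 pt 572.30786 149.76324 n 20 5.5
t [[363.0, 233.0], [382.0, 243.0], [367.0, 273.0], [346.0, 262.0]] 876.5
[[0.5051, -0.1853], [0.4811, -0.2319], [0.4067, -0.1938], [0.4325, -0.1427]]
s [[265.0, 259.0], [260.0, 327.0], [222.0, 333.0], [218.0, 297.0], [227.0, 264.0], [239.0, 250.0]] 1211.0
mandrel [ 0.665  -0.1675  0.03  ]
bottle [ 0.6492 -0.3147  0.03  ]
cup [0.4996 0.382  0.03  ]
[ 0.1544 -0.5012  0.2307]
```

```bash
python3 -m creep '{"slide":[[0.5,-0.3,0],[1.3,-0.7,0],[2.1,-1.1,0],[3,-1.6,0],[3.9,-2.1,0],[4.8,-2.6,0],[5.7,-3.1,0],[6.6,-3.6,0],[7.5,-4.1,0],[8.4,-4.6,0],[9.3,-5.1,0],[10.2,-5.6,0],[11.1,-6,0],[12,-6.5,0],[12.9,-7,0],[13.8,-7.5,0],[14.6,-7.9,0],[15,-8.2,0],[15.2,-8.27,0],[15.2,-8.27,0]],"spin":[-0.8,-2,-3.2,-4.5,-5.8,-7.1,-8.4,-9.7,-11,-12.3,-13.6,-14.9,-16.2,-17.5,-18.8,-20.1,-21.2,-22.2,-22.8,-22.8]}' 1 60
```

```text
time: 2.1
position: [0.457, -0.1915, 0.2311]
eef_rot: [-0.001, 0.225, 0.974, 0.0]
wrist_force: [0.2, 0.1, 0.1]
grip_width: 0.0858
grasp_force: 0.0
```

```bash
cat >> h.py <<'E'
def yaw(o=None):
    from scipy.spatial.transform import Rotation as R
    o=o or observe();w,x,y,z=o["eef_rot"];m=R.from_quat([x,y,z,w]).as_matrix();return m
def togo(target,xyaw):
    o=observe();m=yaw(o);d=m.T@(np.array(target)-o["position"])/.025
    a=np.degrees(np.arctan2(m[1,0],m[0,0]));print("t",o["time"],"pos",o["position"].round(4),"xyaw",a.round(2),"tilt",m[2,2].round(4),"slide",d.round(2),"spin",round(-((xyaw-a+180)%360-180)/6,2),"F",o["wrist_force"].round(1),"w",round(o["grip_width"],4),o["grasp_force"])
E
python3 - <<'E'
from h import *
togo([.457,-.192,.031],153.7)
c=capture("top");np.savez("top1",**c);k=blob(c["frame"].max(2)<45,(366,253));print(cv2.minAreaRect(k))
E
```

```text
t 2.1 pos [ 0.457  -0.1915  0.2311] xyaw 154.0 tilt -1.0 slide [-0.02 -0.02  8.  ] spin 0.05 F [0.2 0.1 0.1] w 0.0858 0.0
((350.98297119140625, 265.4161376953125), (40.96772003173828, 253.64712524414062), 34.90894317626953)
```

```bash
python3 -m creep '{"slide":[[0,0,0.7],[0,0,1.9],[0,0,3.2],[0,0,4.5],[0,0,5.8],[0,0,6.8],[0,0,7.6],[0,0,8],[0,0,8]],"spin":[0,0,0,0,0,0,0,0,0]}' 1 60 && python3 -m creep '{"slide":[[0,0,0],[0,0,0],[0,0,0],[0,0,0],[0,0,0],[0,0,0],[0,0,0],[0,0,0]],"spin":[0,0,0,0,0,0,0,0]}' 0 60
```

```text
time: 3.05
position: [0.4551, -0.1918, 0.03]
eef_rot: [-0.002, 0.226, 0.974, 0.001]
wrist_force: [-0.8, 0.2, -0.5]
grip_width: 0.0855
grasp_force: 0.0
time: 3.85
position: [0.4583, -0.1935, 0.034]
eef_rot: [0.002, 0.226, 0.974, -0.001]
wrist_force: [-0.6, -1.9, 6.4]
grip_width: 0.0547
grasp_force: 68.1
```

```bash
python3 -m creep '{"slide":[[0,0,-0.3],[0,0,-0.8],[0,0,-1.4],[0,0,-1.8],[0,0,-2],[0,0,-2]],"spin":[0,0,0,0,0,0]}'
python3 - <<'E'
from h import *
togo([.4329,.1863,.084],166)
E
```

```text
time: 4.45
position: [0.4572, -0.1924, 0.0825]
eef_rot: [0.001, 0.226, 0.974, -0.0]
wrist_force: [0.3, -0.8, -7.4]
grip_width: 0.0543
grasp_force: 66.8
t 4.45 pos [ 0.4572 -0.1924  0.0825] xyaw 153.93 tilt -1.0 slide [ 7.53 13.18 -0.07] spin -2.01 F [ 0.3 -0.8 -7.4] w 0.0543 66.77147269248962
```

```bash
python3 -m creep '{"slide":[[0.2,0.3,0],[0.6,1,0],[1.1,2,0],[1.7,3,0],[2.3,4,0],[2.9,5,0],[3.4,6,0],[4,7,0],[4.6,8,0],[5.2,9,0],[5.7,10,0],[6.3,11,0],[6.9,12,0],[7.2,12.7,0],[7.4,13,0],[7.5,13.2,0],[7.5,13.2,0],[7.5,13.2,0]],"spin":[0,0,0,-0.2,-0.4,-0.6,-0.8,-1,-1.2,-1.4,-1.6,-1.8,-2,-2,-2,-2,-2,-2]}'
python3 - <<'E'
from h import *
togo([.4329,.1863,.046],166)
s,t=capture("side"),capture("top")
np.savez("side2",**s);np.savez("top2",**t)
def crop(c,x,y,w,h):return cv2.resize(c["frame"][y:y+h,x:x+w,::-1],(400,300),interpolation=cv2.INTER_CUBIC)
cv2.imwrite("pics/c2.png",np.hstack([crop(s,220,130,120,90),crop(t,180,175,100,75)]))
E
```

```text
time: 6.25
position: [0.4333, 0.1858, 0.0816]
eef_rot: [-0.0, 0.123, 0.992, -0.0]
wrist_force: [0.3, -0.4, -7.6]
grip_width: 0.0541
grasp_force: 66.7
t 6.25 pos [0.4333 0.1858 0.0816] xyaw 165.87 tilt -1.0 slide [0.02 0.02 1.42] spin -0.02 F [ 0.3 -0.4 -7.6] w 0.0541 66.69416069984436
```

View pics/c2.png

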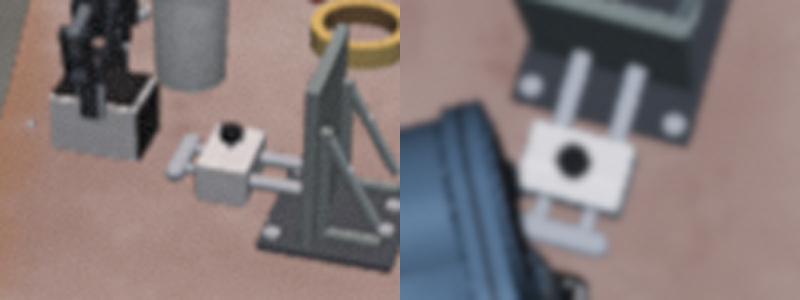

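Side crop: the block is held level, with its dark end pad facing the bar. The pad's lower near corner is at about (137,157). In the top crop the bar's nose is below the carriage at (565,240). Now I'll check the block's height in the grip.

Run:
```python
from h import *
s=load("side2")
F=cv2.GaussianBlur(s["frame"],(3,3),0).astype(int)
for z in(.070,.076,.082):
  for d in(-.028,.028):
    print(z,d,[((proj(s,np.array([.4333+.97*.04+.242*w,.1858-.242*.04+.97*w,z+d]))-[220,130])/.3).round(0).tolist() for w in(-.028,.028)])
```

```text
0.07 -0.028 [[140.0, 168.0], [160.0, 133.0]]
0.07 0.028 [[139.0, 111.0], [159.0, 77.0]]
0.076 -0.028 [[140.0, 162.0], [160.0, 127.0]]
0.076 0.028 [[139.0, 105.0], [159.0, 71.0]]
0.082 -0.028 [[140.0, 156.0], [160.0, 121.0]]
0.082 0.028 [[139.0, 99.0], [159.0, 65.0]]
```

```bash
python3 -m creep '{"slide":[[0,0,0.4],[0,0,0.9],[0,0,1.3],[0,0,1.48],[0,0,1.48],[-0.2,0,1.48],[-0.4,0,1.48],[-0.6,0,1.48],[-0.7,0,1.48],[-0.7,0,1.48],[-0.7,0,1.48],[-0.7,0,1.48]],"spin":[0,0,0,0,0,0,0,0,0,0,0,0]}'
python3 - <<'E'
from h import *
togo([.4329,.1863,.0445],166)
s=capture("side");np.savez("side3",**s)
u=np.array([.9703,-.2419])
for i in range(4):
  o=observe();print(o["wrist_force"].round(2),o["wrist_force"][:2]@u);capture("top")
cv2.imwrite("pics/c3.png",cv2.resize(s["frame"][140:200,230:310,::-1],(800,600),interpolation=cv2.INTER_CUBIC))
E
```

```text
time: 7.55
position: [0.4502, 0.1823, 0.0447]
eef_rot: [-0.0, 0.123, 0.992, -0.0]
wrist_force: [-0.1, 0.2, -7.3]
grip_width: 0.0541
grasp_force: 66.7
t 7.55 pos [0.4502 0.1823 0.0447] xyaw 165.92 tilt -1.0 slide [ 0.71 -0.01  0.01] spin -0.01 F [-0.1  0.2 -7.3] w 0.0541 66.66318655014038
[ 0.17 -0.58 -6.63] 0.3100517304427806
[-0.55  0.91 -6.27] -0.7500190254053969
[ 0.58 -0.18 -6.26] 0.6042008867189269
[-0.08  0.46 -7.11] -0.19340548368621271
```

View pics/c3.png

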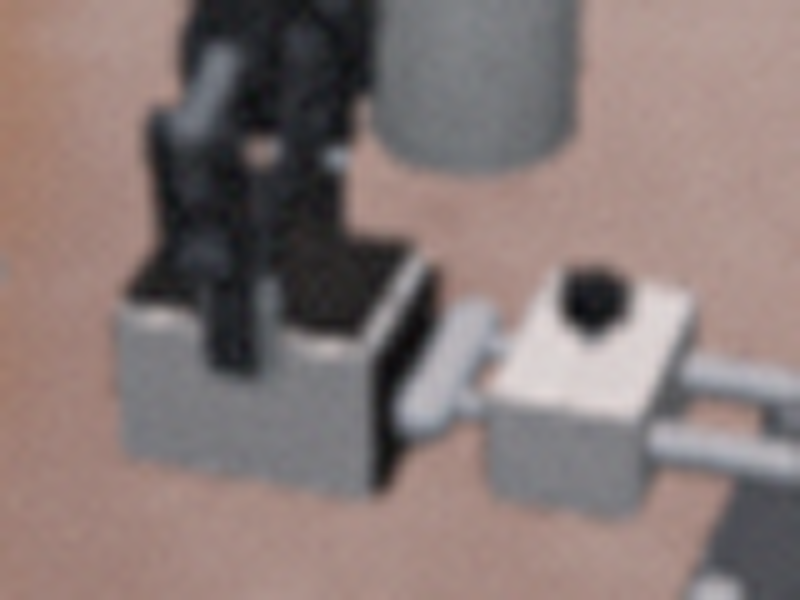

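The side crop shows the end pad parallel to the bar with a gap of a few mm, and the bar at about mid-height on the pad. I'll creep in.

```bash
python3 -m creep '{"slide":[[-0.05,0,0],[-0.1,0,0],[-0.15,0,0],[-0.2,0,0],[-0.25,0,0],[-0.3,0,0],[-0.35,0,0],[-0.35,0,0],[-0.35,0,0]],"spin":[0,0,0,0,0,0,0,0,0]}'
python3 - <<'E'
from h import *
togo([.4329,.1863,.0445],166)
u=np.array([.9703,-.2419]);o=observe();print(o["wrist_force"][:2]@u,(o["position"][:2]-[.4502,.1823])@u)
E
```

```text
time: 8.7
position: [0.4576, 0.1805, 0.0444]
eef_rot: [-0.002, 0.122, 0.992, 0.0]
wrist_force: [-5.1, 1.1, -4.2]
grip_width: 0.0543
grasp_force: 67.0
t 8.7 pos [0.4576 0.1805 0.0444] xyaw 165.96 tilt -1.0 slide [ 1.01 -0.01  0.  ] spin -0.01 F [-5.1  1.1 -4.2] w 0.0543 66.95852279663086
-5.180215161619531 0.007611767524527883
```

```bash
python3 -m creep '{"slide":[[-0.06,0,0],[-0.12,0,0],[-0.18,0,0],[-0.2,0,0],[-0.2,0,0]],"spin":[0,0,0,0,0]}'; python3 -m creep '{"slide":[[0,0,0],[0,0,0],[0,0,0],[0,0,0]],"spin":[0,0,0,0]}'
python3 - <<'E'
from h import *
u=np.array([.9703,-.2419])
for i in range(3):
  o=observe();print(o["time"],o["wrist_force"].round(2),o["wrist_force"][:2]@u,(o["position"][:2]-[.4502,.1823])@u);c=capture("side")
np.savez("side4",**c)
E
```

```text
time: 9.2
position: [0.4608, 0.1796, 0.044]
eef_rot: [-0.003, 0.122, 0.993, 0.0]
wrist_force: [-8.9, 3.0, -2.9]
grip_width: 0.0542
grasp_force: 67.1
time: 9.6
position: [0.4608, 0.1796, 0.0441]
eef_rot: [-0.003, 0.122, 0.993, 0.0]
wrist_force: [-8.1, 2.2, -2.3]
grip_width: 0.0546
grasp_force: 67.1
9.6 [-8.12  2.24 -2.31] -8.415637024736146 0.010898427473669318
9.65 [-7.55  2.62 -3.61] -7.964718102834853 0.010831449795126083
9.7 [-7.74  2.19 -2.67] -8.036471814042873 0.010863832704198542
```

```bash
python3 -m creep '{"slide":[[-0.05,0,0],[-0.1,0,0],[-0.1,0,0],[-0.1,0,0],[-0.1,0,0],[-0.1,0,0],[-0.1,0,0],[-0.1,0,0],[-0.1,0,0],[-0.1,0,0],[-0.1,0,0],[-0.1,0,0],[-0.1,0,0],[-0.1,0,0]],"spin":[0,0,0,0,0,0,0,0,0,0,0,0,0,0]}'
python3 - <<'E'
from h import *
u=np.array([.9703,-.2419])
for i in range(4):
  o=observe();print(o["time"],o["wrist_force"].round(2),o["wrist_force"][:2]@u,(o["position"][:2]-[.4502,.1823])@u);c=capture("side")
np.savez("side4",**c)
E
```

```text
time: 11.15
position: [0.4622, 0.1792, 0.0438]
eef_rot: [-0.004, 0.122, 0.993, 0.0]
wrist_force: [-9.3, 2.9, -2.3]
grip_width: 0.0545
grasp_force: 67.1
11.15 [-9.27  2.87 -2.28] -9.689911290706217 0.012439863626468605
11.2 [-9.64  2.36 -2.84] -9.924219728372785 0.012447018060921225
11.25 [-9.93  2.23 -2.62] -10.172454033917635 0.012457577313702568
11.3 [-10.43   3.18  -3.27] -10.892165569427357 0.01245394159479558
```

```bash
python3 -m creep '{"slide":[[0.2,0,0],[0.5,0,0],[1,0,-0.1],[1.5,0,-0.4],[1.8,-0.4,-0.6],[1.8,-1.2,-0.6],[1.8,-2.2,-0.6],[1.8,-3.2,-0.6],[1.8,-4.2,-0.6],[1.7,-5.2,-0.6],[1.6,-5.8,-0.5],[1.6,-6,-0.2],[1.6,-6,0.1],[1.6,-6,0.3],[1.6,-6,0.35],[1.6,-6,0.35]],"spin":[0,0,0,0,0,0,0,0,0,0,0,0,0,0,0,0]}'
python3 - <<'E'
from h import *
s,t=capture("side"),capture("top");np.savez("side5",**s)
togo([.387,.043,.033],166)
o=observe()["position"];p=proj(s,o).round().astype(int);print(p)
cv2.imwrite("pics/c5.png",cv2.resize(s["frame"][p[1]-30:p[1]+30,p[0]-40:p[0]+40,::-1],(800,600),interpolation=cv2.INTER_CUBIC))
E
```

```text
time: 12.95
position: [0.3906, 0.0432, 0.0355]
eef_rot: [-0.001, 0.122, 0.993, 0.0]
wrist_force: [0.0, -0.3, -6.5]
grip_width: 0.0543
grasp_force: 66.6
t 13.05 pos [0.3912 0.043  0.0362] xyaw 165.98 tilt -1.0 slide [ 0.16 -0.04  0.13] spin -0.0 F [ 0.8  0.4 -6.5] w 0.0546 66.61065816879272
[231 204]
```

View pics/c5.png

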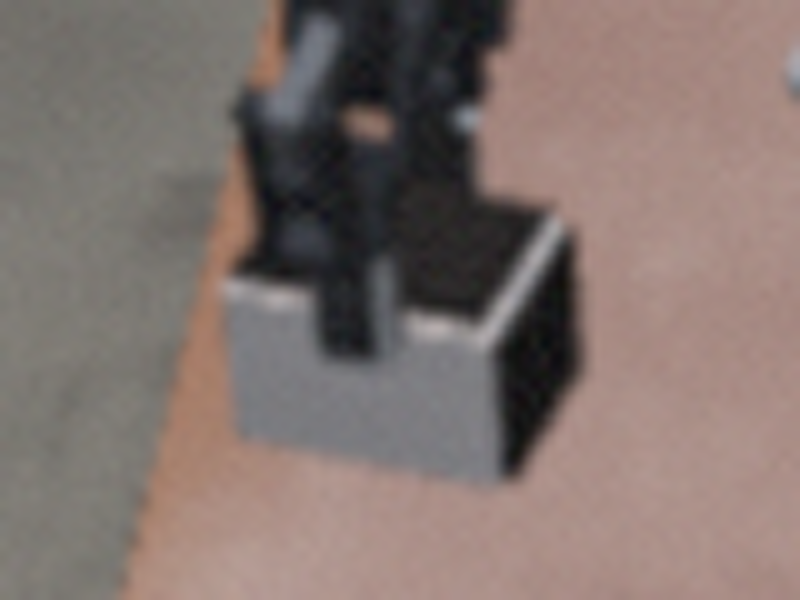

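The side crop shows the block held level just above the bench, near the bench's front edge at left. The fingers overlap roughly the upper third of its side. I'll move it forward 50 mm and set it down.

```bash
python3 -m creep '{"slide":[[-0.3,0,0],[-0.9,0,0],[-1.5,0,0],[-1.9,0,0],[-2,0,0],[-2,0,0.05],[-2,0,0.1],[-2,0,0.15],[-2,0,0.2],[-2,0,0.2]],"spin":[0,0,0,0,0,0,0,0,0,0]}'
```

```text
time: 14.05
position: [0.4391, 0.0305, 0.034]
eef_rot: [0.0, 0.122, 0.992, -0.0]
wrist_force: [-7.5, 0.4, 10.3]
grip_width: 0.0546
grasp_force: 68.7
```

```bash
python3 -m creep '{"slide":[[0,0,-0.1],[0,0,-0.1],[0,0,-0.1],[0,0,-0.1],[0,0,-0.1],[0.3,0,-0.3],[0.8,0,-0.4],[1.1,0,-0.4],[1.15,0,-0.4],[1.15,0,-0.4]],"spin":[0,0,0,0,0,0,0,0,0,0]}' 1 20
python3 - <<'E'
from h import *
s,t=capture("side"),capture("top");np.savez("side6",**s)
togo([.4391,.0305,.04],166)
o=observe()["position"];p=proj(s,o).round().astype(int)+[8,0];print(p-[40,30])
cv2.imwrite("pics/c6.png",cv2.resize(s["frame"][p[1]-30:p[1]+30,p[0]-40:p[0]+40,::-1],(800,600),interpolation=cv2.INTER_CUBIC))
E
```

```text
time: 15.05
position: [0.4114, 0.0375, 0.0411]
eef_rot: [0.0, 0.122, 0.992, 0.0]
wrist_force: [0.4, -0.8, 0.5]
grip_width: 0.0852
grasp_force: 0.0
t 15.15 pos [0.4118 0.0373 0.0411] xyaw 165.92 tilt -1.0 slide [-1.13 -0.    0.04] spin -0.01 F [-0.  1.  0.] w 0.0854 0.0
[207 174]
```

View pics/c6.png

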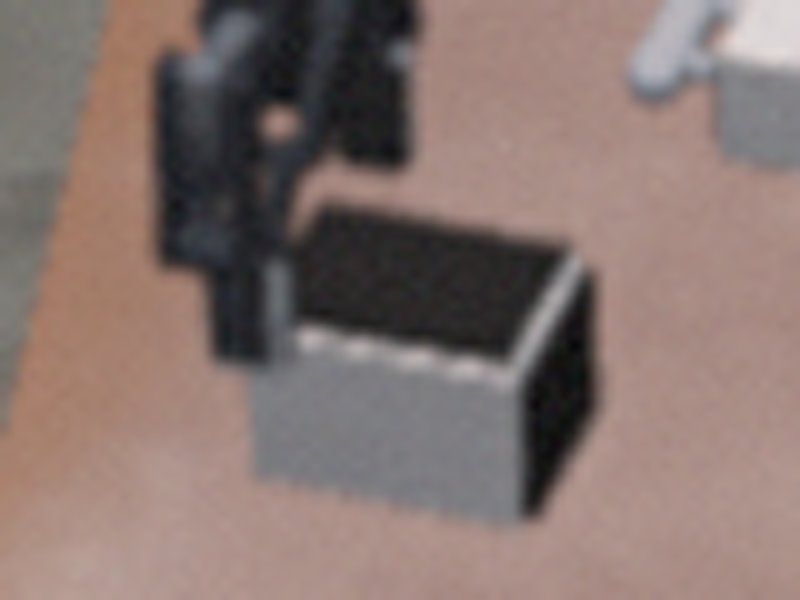

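The side crop shows the open fingers at the block's near (−x) end, overlapping its end by about 15 mm. The bar's end is at the upper right. I'll lower slightly, grip lightly and start tipping it about the far bottom edge.

```bash
python3 -m creep '{"slide":[[0,0,0.1],[0,0,0.2],[0,0,0.2],[0,0,0.2],[0,0,0.2],[0,0,0.2],[0,0,0.2],[0,0,0.2],[0,0,0.2],[0,0,0.2]],"spin":[0,0,0,0,0,0,0,0,0,0]}' 0 25; python3 -m creep '{"slide":[[-0.1,0,-0.15],[-0.25,0,-0.35],[-0.45,0,-0.55],[-0.64,0,-0.7],[-0.64,0,-0.7],[-0.64,0,-0.7]],"spin":[0,0,0,0,0,0]}'
python3 - <<'E'
from h import *
s=capture("side");np.savez("side7",**s)
togo([.4391,.0305,.04],166);print(observe()["torque"].round(3))
# end pad/near face: print dark blob outline + silver near-face bottom corner
f=s["frame"].astype(int);p=proj(s,[.4855,.019,0]);print("pivot px",p)
for k in cv2.findContours((f.max(2)<50).astype(np.uint8),0,2)[0]:
    if cv2.contourArea(k)>40 and np.hypot(*(k.reshape(-1,2).mean(0)-p))<60: print(cv2.minAreaRect(k),quad(k).tolist())
E
```

```text
time: 16.15
position: [0.4111, 0.0374, 0.0357]
eef_rot: [-0.0, 0.123, 0.992, -0.0]
wrist_force: [0.8, -0.4, -5.0]
grip_width: 0.0554
grasp_force: 27.4
time: 16.75
position: [0.4272, 0.0335, 0.0537]
eef_rot: [-0.0, 0.123, 0.992, 0.0]
wrist_force: [-0.8, -0.6, -8.5]
grip_width: 0.055
grasp_force: 28.1
t 16.8 pos [0.4268 0.0335 0.0534] xyaw 165.92 tilt -1.0 slide [-0.51  0.    0.54] spin -0.01 F [ 0.2  0.4 -7.1] w 0.0553 28.071418404579163
[ 0.113  0.232 -0.001]
pivot px [266.47241656 221.34718097]
((268.5, 208.5), (21.0, 5.0), 90.0) [[271.0, 198.0], [271.0, 209.0], [266.0, 219.0], [266.0, 207.0]]
((247.225341796875, 175.77903747558594), (58.64537811279297, 36.313262939453125), 85.36454010009766) [[262.0, 204.0], [237.0, 205.0], [231.0, 194.0], [227.0, 148.0], [255.0, 147.0], [267.0, 195.0]]
```

It lifted flat because the pads hold it. I'll ease the grip to the minimum so that it swings.

```bash
cat >> h.py <<'E'
def endpad(name,p):
    s=capture("side");np.savez(name,**s);f=s["frame"].astype(int)
    for k in cv2.findContours((f.max(2)<50).astype(np.uint8),0,2)[0]:
        if cv2.contourArea(k)>40 and np.hypot(*(k.reshape(-1,2).mean(0)-p))<60: print(round(cv2.contourArea(k)),quad(k).tolist())
E
python3 -m creep '{"slide":[[0,0,0],[0,0,0],[0,0,0],[0,0,0],[0,0,0]],"spin":[0,0,0,0,0]}' - 20
python3 - <<'E'
from h import *
endpad("side8",(266,210));togo([.4391,.0305,.04],166);print(observe()["torque"].round(3))
E
```

```text
time: 17.3
position: [0.4271, 0.0335, 0.0536]
eef_rot: [0.0, 0.123, 0.992, -0.0]
wrist_force: [0.0, 0.4, -7.5]
grip_width: 0.0553
grasp_force: 28.1
56 [[271.0, 198.0], [270.0, 211.0], [266.0, 219.0], [265.0, 209.0]]
964 [[255.0, 148.0], [267.0, 196.0], [262.0, 204.0], [237.0, 205.0], [231.0, 195.0], [227.0, 148.0]]
t 17.35 pos [0.427  0.0335 0.0535] xyaw 165.92 tilt -1.0 slide [-0.5  -0.    0.54] spin -0.01 F [ 0.3 -1.1 -6.6] w 0.0556 28.07318240404129
[0.046 0.178 0.012]
```

```bash
python3 -m creep '{"slide":[[0,0,0],[0,0,0],[0,0,0],[0,0,0]],"spin":[0,0,0,0]}' 0 20
python3 - <<'E'
from h import *
endpad("side8",(266,210));togo([.4391,.0305,.04],166);print(observe()["torque"].round(3))
E
```

```text
time: 17.75
position: [0.4271, 0.0335, 0.0536]
eef_rot: [-0.0, 0.123, 0.992, -0.0]
wrist_force: [0.0, -0.6, -6.7]
grip_width: 0.0552
grasp_force: 28.1
55 [[271.0, 198.0], [271.0, 209.0], [266.0, 219.0], [265.0, 209.0]]
1019 [[262.0, 204.0], [237.0, 205.0], [229.0, 183.0], [227.0, 148.0], [255.0, 147.0], [267.0, 195.0]]
t 17.8 pos [0.4271 0.0335 0.0536] xyaw 165.92 tilt -1.0 slide [-0.5   0.    0.54] spin -0.01 F [ 0.1  0.3 -6.9] w 0.0554 28.072509169578552
[0.041 0.206 0.043]
```

```bash
python3 -m creep '{"slide":[[0,0,0.3],[0,0,0.6],[0,0,0.7],[0,0,0.7]],"spin":[0,0,0,0]}'; python3 -m creep '{"slide":[[0,0,0],[0,0,0],[0,0,0],[0.1,0,-0.1],[0.2,0,-0.2],[0.2,0,-0.2]],"spin":[0,0,0,0,0,0]}' 0.85 20;  python3 -m creep '{"slide":[[0,0,0],[0,0,0],[0,0,0],[0,0,0],[0,0,0],[0,0,0]],"spin":[0,0,0,0,0,0]}' 0 20; python3 -m creep '{"slide":[[-0.1,0,-0.15],[-0.25,0,-0.35],[-0.45,0,-0.55],[-0.64,0,-0.7],[-0.64,0,-0.7]],"spin":[0,0,0,0,0]}'
python3 - <<'E'
from h import *
endpad("side8",(266,210));togo([.4391,.0305,.04],166);print(observe()["torque"].round(3))
E
```

```text
time: 18.2
position: [0.4267, 0.0336, 0.036]
eef_rot: [-0.0, 0.123, 0.992, -0.0]
wrist_force: [-0.3, 1.3, -4.1]
grip_width: 0.055
grasp_force: 28.3
time: 18.8
position: [0.4224, 0.0348, 0.0417]
eef_rot: [0.001, 0.123, 0.992, 0.0]
wrist_force: [-0.4, 0.1, -0.1]
grip_width: 0.0726
grasp_force: 0.0
time: 19.4
position: [0.4223, 0.0346, 0.0414]
eef_rot: [0.0, 0.123, 0.992, -0.0]
wrist_force: [-2.0, -0.5, 5.1]
grip_width: 0.0552
grasp_force: 21.7
time: 19.9
position: [0.4387, 0.0306, 0.0589]
eef_rot: [0.0, 0.123, 0.992, -0.0]
wrist_force: [0.6, -0.1, -7.2]
grip_width: 0.0552
grasp_force: 22.5
1012 [[232.0, 147.0], [260.0, 146.0], [272.0, 201.0], [268.0, 210.0], [241.0, 204.0], [234.0, 184.0]]
t 19.95 pos [0.4383 0.0307 0.0586] xyaw 165.91 tilt -1.0 slide [-0.03 -0.    0.74] spin -0.01 F [ 0.5  0.5 -6.9] w 0.055 22.55169779062271
[-0.03   0.105  0.024]
```

```bash
python3 -m creep '{"slide":[[-0.2,0,-0.15],[-0.4,0,-0.3],[-0.6,0,-0.42],[-0.76,0,-0.5],[-0.76,0,-0.5],[-0.76,0,-0.5]],"spin":[0,0,0,0,0,0]}'
python3 - <<'E'
from h import *
endpad("side9",(276,200));togo([.4391,.0305,.04],166);print(observe()["torque"].round(3))
s=load("side9")
cv2.imwrite("pics/c9.png",cv2.resize(s["frame"][165:240,215:315,::-1],(800,600),interpolation=cv2.INTER_CUBIC))
E
```

```text
time: 20.55
position: [0.4563, 0.0262, 0.0713]
eef_rot: [0.0, 0.123, 0.992, 0.0]
wrist_force: [-1.4, -0.4, -4.8]
grip_width: 0.0548
grasp_force: 22.6
1027 [[273.0, 213.0], [248.0, 201.0], [243.0, 192.0], [239.0, 144.0], [267.0, 142.0], [277.0, 203.0]]
t 20.6 pos [0.4561 0.0263 0.0712] xyaw 165.92 tilt -1.0 slide [ 0.7  -0.    1.25] spin -0.01 F [-0.8  0.4 -5.1] w 0.0549 22.619085609912872
[0.042 0.2   0.026]
```

View pics/c9.png

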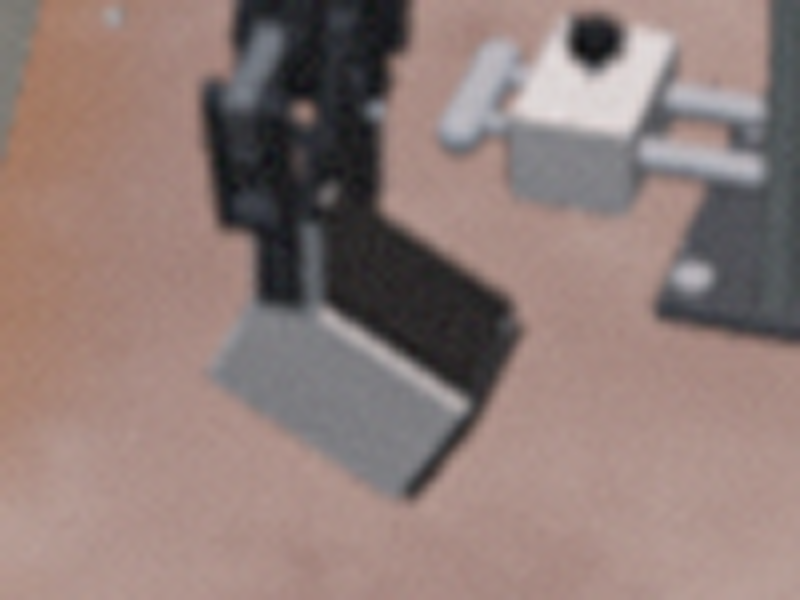

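The side crop shows the block tipped about 35° on its far bottom edge (pivot near (410,497)), with the fingers holding the near top corner. I'll continue the arc.

```bash
python3 -m creep '{"slide":[[-0.3,0,-0.12],[-0.6,0,-0.22],[-0.9,0,-0.3],[-1.2,0,-0.34],[-1.5,0,-0.36],[-1.8,0,-0.34],[-2.1,0,-0.3],[-2.4,0,-0.22],[-2.4,0,-0.22]],"spin":[0,0,0,0,0,0,0,0,0]}'
python3 - <<'E'
from h import *
p=observe()["position"];s=capture("side");np.savez("sideA",**s)
endpad("sideA",proj(s,p-[0,0,.03]));togo([.4391,.0305,.04],166);print(observe()["torque"].round(3),proj(s,p))
E
```

```text
time: 21.5
position: [0.5185, 0.0107, 0.0787]
eef_rot: [0.004, 0.123, 0.992, -0.0]
wrist_force: [0.5, -1.0, 5.8]
grip_width: 0.055
grasp_force: 21.4
938 [[263.0, 144.0], [292.0, 144.0], [283.0, 222.0], [268.0, 193.0]]
t 21.6 pos [0.5179 0.0109 0.0788] xyaw 165.9 tilt -1.0 slide [ 3.26 -0.01  1.53] spin -0.02 F [0.8 0.1 5.9] w 0.0552 21.412834525108337
[-0.101 -0.113  0.018] [278.80192984 199.54201937]
```

```bash
python3 -m creep '{"slide":[[-0.2,0,0],[-0.4,0,0.05],[-0.6,0,0.12],[-0.8,0,0.2],[-0.9,0,0.25],[-0.9,0,0.25]],"spin":[0,0,0,0,0,0]}'
python3 - <<'E'
from h import *
p=observe()["position"];s=capture("side");np.savez("sideB",**s)
endpad("sideB",proj(s,p-[0,0,.03]));togo([.4391,.0305,.04],166);print(observe()["torque"].round(3),proj(s,p))
F=cv2.GaussianBlur(s["frame"],(3,3),0).astype(int);m=(F[:,:,0]-F[:,:,2])<18
m[:,:255]=0;m[:195]=0;m[250:]=0;m[:,330:]=0
k=blob(m,(285,215));print(quad(k).tolist())
E
```

```text
time: 22.2
position: [0.5385, 0.0055, 0.0711]
eef_rot: [0.002, 0.123, 0.992, -0.0]
wrist_force: [3.6, -1.5, 6.6]
grip_width: 0.0548
grasp_force: 22.0
52 [[288.0, 204.0], [289.0, 216.0], [285.0, 226.0], [284.0, 211.0]]
773 [[301.0, 149.0], [292.0, 194.0], [284.0, 208.0], [280.0, 207.0], [272.0, 148.0]]
t 22.3 pos [0.5382 0.0056 0.0711] xyaw 165.91 tilt -1.0 slide [ 4.09 -0.    1.23] spin -0.02 F [ 3.4 -0.1  5.6] w 0.0547 21.984090507030487
[-0.324 -0.521  0.043] [286.56908881 203.37807517]
[[293.0, 195.0], [285.0, 227.0], [267.0, 227.0], [263.0, 210.0], [266.0, 197.0]]
```

```bash
python3 -m creep '{"slide":[[0,0,-0.05],[0,0,-0.1],[0,0,-0.1],[0,0,-0.1],[0,0,-0.1],[0,0,-0.8],[0,0,-1.8],[0,0,-2.8],[0,0,-3.8],[0,0,-4],[0,0,-4]],"spin":[0,0,0,0,0,0,0,0,0,0,0]}' 1 60
python3 - <<'E'
from h import *
s,t=capture("side"),capture("top");np.savez("sideC",**s);np.savez("topC",**t)
togo([.4391,.0305,.04],166)
a=cv2.resize(s["frame"][180:240,240:320,::-1],(400,300),interpolation=cv2.INTER_CUBIC)
q=proj(t,[.53,0,.08]).astype(int);print(q)
b=cv2.resize(t["frame"][q[1]-40:q[1]+35,q[0]-50:q[0]+50,::-1],(400,300),interpolation=cv2.INTER_CUBIC)
cv2.imwrite("pics/cC.png",np.hstack([a,b]))
F=cv2.GaussianBlur(s["frame"],(3,3),0).astype(int);m=(F[:,:,0]-F[:,:,2])<18
m[:,:255]=0;m[:175]=0;m[250:]=0;m[:,330:]=0
k=blob(m,(280,210));print(quad(k).tolist())
k=blob(F.max(2)<50,(285,210));print(quad(k).tolist())
E
```

```text
time: 23.4
position: [0.537, 0.0061, 0.1712]
eef_rot: [0.001, 0.123, 0.992, 0.0]
wrist_force: [0.9, 0.2, -0.2]
grip_width: 0.0855
grasp_force: 0.0
t 23.5 pos [0.5355 0.0062 0.1688] xyaw 165.92 tilt -1.0 slide [3.96 0.01 5.16] spin -0.01 F [ 0.8 -0.5  0.1] w 0.0851 0.0
[288 219]
[[272.0, 192.0], [291.0, 197.0], [290.0, 218.0], [283.0, 230.0], [266.0, 226.0], [265.0, 204.0]]
[[301.0, 109.0], [294.0, 154.0], [281.0, 174.0], [274.0, 159.0], [272.0, 109.0]]
```

View pics/cC.png

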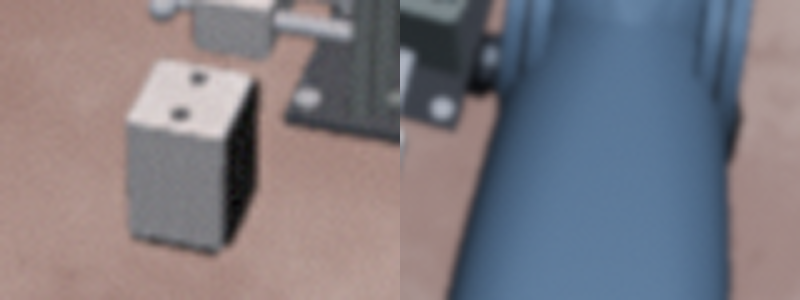

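The crop shows the block standing upright and free: bare end up with its two holes, dark broad pad facing the fixture. Its top corners are at about (128,122), (226,138), (258,78) and (157,62).

Run:
```python
from h import *
s=load("sideC")
K=[(128,122),(226,138),(258,78),(157,62)]
P=np.array([onz(s,(240+x/5-.4,180+y/5-.4),.08)[:2] for x,y in K]);print(P.round(4),P.mean(0))
e=lambda a,b:(np.degrees(np.arctan2(*(P[b]-P[a])[::-1])).round(1),np.linalg.norm(P[b]-P[a]).round(4))
print(e(0,1),e(3,2),e(0,3),e(1,2))
B=np.array([onz(s,(240+x/5-.4,180+y/5-.4),0)[:2] for x,y in [(130,240),(220,252)]]);print(B)
c=P.mean(0);togo([*c,.066],166)
```

```text
[[ 0.4854 -0.0115]
 [ 0.5349 -0.0226]
 [ 0.5495  0.0292]
 [ 0.4969  0.0409]] [0.51667336 0.00900194]
(np.float64(-12.6), np.float64(0.0508)) (np.float64(-12.6), np.float64(0.0539)) (np.float64(77.6), np.float64(0.0537)) (np.float64(74.3), np.float64(0.0538))
[[ 0.4848944  -0.00712641]
 [ 0.53210375 -0.01485445]]
t 23.5 pos [0.5355 0.0062 0.1688] xyaw 165.92 tilt -1.0 slide [ 0.75 -0.07  4.11] spin -0.01 F [ 0.8 -0.5  0.1] w 0.0851 0.0
```

```bash
python3 -m creep '{"slide":[[0.2,0,0],[0.5,0,0],[0.75,-0.07,0],[0.75,-0.07,0.6],[0.75,-0.07,1.6],[0.75,-0.07,2.8],[0.75,-0.07,3.8],[0.75,-0.07,4.6],[0.75,-0.07,4.9],[0.75,-0.07,4.9]],"spin":[0,0,0,0,0,0,0,0,0,0]}' 1 60; python3 -m creep '{"slide":[[0,0,0],[0,0,0],[0,0,0],[0,0,0],[0,0,0],[0,0,0],[0,0,0],[0,0,0]],"spin":[0,0,0,0,0,0,0,0]}' 0 70;python3 - <<'E'
from h import *
togo([.517,.009,.045],166)
E
```

```text
time: 24.5
position: [0.5158, 0.0092, 0.0456]
eef_rot: [-0.002, 0.123, 0.992, -0.0]
wrist_force: [-0.8, -0.1, -0.1]
grip_width: 0.0852
grasp_force: 0.0
time: 25.3
position: [0.5195, 0.0092, 0.0499]
eef_rot: [0.002, 0.122, 0.992, 0.0]
wrist_force: [1.2, 1.9, 6.4]
grip_width: 0.055
grasp_force: 76.7
t 25.3 pos [0.5195 0.0092 0.0499] xyaw 165.94 tilt -1.0 slide [ 0.09 -0.03  0.19] spin -0.01 F [1.2 1.9 6.4] w 0.055 76.69499516487122
```

```bash
python3 -m creep '{"slide":[[0,0,-0.2],[0,0,-0.5],[0.3,0,-0.8],[0.9,0,-0.8],[1.7,0,-0.8],[2.5,0.2,-0.8],[3.3,0.6,-0.8],[4.1,1.2,-0.8],[4.8,2,-0.8],[5.2,2.9,-0.8],[5.3,3.8,-0.8],[5.3,4.7,-0.8],[5.2,5.4,-0.8],[5,5.9,-0.8],[4.6,6.03,-0.8],[4.6,6.03,-0.8],[4.6,6.03,-0.8]],"spin":[0,0,0,0,0,0,0,0,0,0,0,0,0,0,0,0,0]}';python3 - <<'E'
from h import *
togo([.4448,.1833,.051],166)
E
```

```text
time: 27.0
position: [0.4422, 0.1823, 0.0675]
eef_rot: [-0.001, 0.123, 0.992, -0.001]
wrist_force: [0.6, -1.4, -6.8]
grip_width: 0.0547
grasp_force: 75.7
t 27.0 pos [0.4422 0.1823 0.0675] xyaw 165.86 tilt -1.0 slide [-0.09  0.06  0.66] spin -0.02 F [ 0.6 -1.4 -6.8] w 0.0547 75.7273006439209
```

```bash
python3 -m creep '{"slide":[[0,0.05,0.2],[0,0.05,0.45],[0,0.05,0.6],[0,0.05,0.62],[-0.1,0.05,0.62],[-0.3,0.05,0.62],[-0.5,0.05,0.62],[-0.6,0.05,0.62],[-0.6,0.05,0.62],[-0.6,0.05,0.62]],"spin":[0,0,0,0,0,0,0,0,0,0]}';python3 - <<'E'
from h import *
togo([.4642,.1785,.051],166)
s=capture("side");np.savez("sideD",**s);F=cv2.GaussianBlur(s["frame"],(3,3),0).astype(int)
m=(F[:,:,0]-F[:,:,2])<18;m[:,:225]=0;m[:140]=0;m[215:]=0;m[:,285:]=0
p=observe()["position"];c=np.array([p[0],p[1],.041]);u=np.array([.9703,-.2419,0]);n=np.array([.2419,.9703,0]);z=np.array([0,0,1])
for a,b,d in((-1,-1,-1),(1,-1,-1),(1,-1,1),(1,1,-1),(-1,-1,1)):print(a,b,d,proj(s,c+.028*a*u+.028*b*n+.04*d*z).round(1))
# bottom edge of near face by brightness transition along columns; left edge too
for x in range(236,258,3):
    col=m[150:215,x];print(x,150+np.where(col)[0].max() if col.any() else None,end="; ")
print()
for y in range(170,196,4):
    r=F[y,232:272].max(1);print(y,(r).tolist())
E
```

```text
time: 28.0
position: [0.4576, 0.1807, 0.0524]
eef_rot: [-0.0, 0.123, 0.992, 0.0]
wrist_force: [-0.5, -0.4, -7.1]
grip_width: 0.0547
grasp_force: 75.7
t 28.0 pos [0.4576 0.1807 0.0524] xyaw 165.91 tilt -1.0 slide [-0.28 -0.02  0.05] spin -0.01 F [-0.5 -0.4 -7.1] w 0.0547 75.7271683216095
-1 -1 -1 [248.  189.7]
1 -1 -1 [266.6 192.9]
1 -1 1 [266.3 169.2]
1 1 -1 [272.5 182.3]
-1 -1 1 [247. 166.]
236 None; 239 None; 242 None; 245 None; 248 187; 251 188; 254 189; 257 189; 
170 [159, 160, 160, 160, 160, 161, 162, 161, 160, 160, 160, 159, 160, 160, 155, 141, 128, 128, 128, 123, 103, 68, 46, 42, 41, 50, 74, 97, 112, 123, 129, 121, 93, 56, 31, 24, 23, 25, 48, 98]
174 [158, 158, 158, 159, 158, 159, 159, 159, 158, 158, 158, 158, 158, 157, 148, 134, 125, 127, 127, 124, 110, 84, 62, 52, 48, 56, 78, 101, 115, 122, 125, 118, 96, 59, 31, 25, 25, 27, 50, 100]
178 [157, 158, 158, 158, 159, 160, 159, 159, 157, 157, 157, 157, 157, 157, 151, 139, 128, 126, 125, 124, 125, 125, 125, 126, 126, 125, 124, 125, 127, 127, 125, 121, 99, 61, 32, 24, 29, 54, 100, 148]
182 [159, 159, 159, 159, 159, 158, 158, 158, 158, 158, 159, 159, 159, 159, 156, 145, 131, 127, 126, 125, 126, 125, 125, 126, 126, 126, 126, 125, 126, 125, 125, 122, 104, 65, 31, 23, 40, 79, 122, 146]
186 [158, 158, 159, 159, 160, 160, 160, 160, 159, 159, 160, 160, 161, 161, 160, 150, 133, 122, 123, 127, 128, 127, 126, 126, 126, 127, 127, 126, 126, 126, 126, 124, 104, 65, 44, 66, 112, 149, 166, 167]
190 [159, 159, 160, 160, 160, 159, 159, 159, 161, 161, 162, 162, 163, 165, 167, 167, 163, 159, 157, 153, 145, 136, 132, 131, 127, 121, 114, 108, 106, 108, 111, 115, 123, 134, 147, 159, 167, 169, 168, 167]
194 [158, 159, 159, 159, 159, 159, 160, 160, 160, 159, 160, 160, 159, 160, 162, 163, 165, 166, 166, 167, 167, 167, 167, 167, 167, 167, 167, 167, 168, 168, 168, 168, 170, 170, 169, 168, 168, 168, 168, 168]
```

```bash
python3 -m creep '{"slide":[[-0.05,0,0],[-0.1,0,0],[-0.15,0,0],[-0.2,0,0],[-0.25,0,0],[-0.3,0,0],[-0.35,0,0],[-0.4,0,0],[-0.45,0,0],[-0.5,0,0],[-0.5,0,0],[-0.5,0,0],[-0.5,0,0]],"spin":[0,0,0,0,0,0,0,0,0,0,0,0,0]}';python3 - <<'E'
from h import *
u=np.array([.9703,-.2419])
for i in range(4):
  o=observe();print(o["time"],o["wrist_force"].round(2),o["wrist_force"][:2]@u,(o["position"][:2]-[.4576,.1807])@u);c=capture("side")
E
```

```text
time: 29.35
position: [0.4692, 0.1778, 0.0522]
eef_rot: [-0.0, 0.122, 0.992, 0.0]
wrist_force: [-3.1, 1.4, -6.2]
grip_width: 0.0551
grasp_force: 75.7
29.35 [-3.12  1.36 -6.21] -3.355822139788287 0.011960932284521247
29.4 [-3.78  0.63 -5.83] -3.823550319075024 0.011979620490698244
29.45 [-3.14  0.29 -5.44] -3.114338743771129 0.012006649671246344
29.5 [-3.51  0.97 -5.86] -3.6445056435109273 0.012092712364907056
```

```bash
python3 -m creep '{"slide":[[-0.06,0,0],[-0.12,0,0],[-0.18,0,0],[-0.24,0,0],[-0.28,0,0],[-0.28,0,0],[-0.28,0,0],[-0.28,0,0]],"spin":[0,0,0,0,0,0,0,0]}';python3 - <<'E'
from h import *
u=np.array([.9703,-.2419])
for i in range(4):
  o=observe();print(o["time"],o["wrist_force"].round(2),o["wrist_force"][:2]@u,(o["position"][:2]-[.4576,.1807])@u);c=capture("side")
E
```

```text
time: 30.35
position: [0.4744, 0.1765, 0.0522]
eef_rot: [-0.002, 0.122, 0.992, 0.0]
wrist_force: [-8.6, 0.9, -1.3]
grip_width: 0.0546
grasp_force: 76.1
30.35 [-8.63  0.94 -1.28] -8.600341409249198 0.017332742136939982
30.4 [-7.28  2.1  -1.53] -7.575707667983934 0.017339088840132667
30.45 [-7.93  2.03 -1.45] -8.183802866052602 0.017327761312772628
30.5 [-8.38  2.22 -1.46] -8.670989548538842 0.01731911146108008
```

```bash
python3 -m creep '{"slide":[[-0.04,0,0],[-0.08,0,0],[-0.08,0,0],[-0.08,0,0],[-0.08,0,0],[-0.08,0,0],[-0.08,0,0],[-0.08,0,0],[-0.08,0,0],[-0.08,0,0],[-0.08,0,0],[-0.08,0,0],[-0.08,0,0],[-0.08,0,0],[-0.08,0,0]],"spin":[0,0,0,0,0,0,0,0,0,0,0,0,0,0,0]}';python3 - <<'E'
from h import *
u=np.array([.9703,-.2419])
for i in range(4):
  o=observe();print(o["time"],o["wrist_force"].round(2),o["wrist_force"][:2]@u,(o["position"][:2]-[.4576,.1807])@u,o["torque"].round(2));c=capture("side")
np.savez("sideE",**c)
E
```

```text
time: 32.05
position: [0.4757, 0.1762, 0.0522]
eef_rot: [-0.003, 0.122, 0.993, 0.0]
wrist_force: [-9.3, 1.6, -1.0]
grip_width: 0.0549
grasp_force: 76.2
32.05 [-9.34  1.63 -1.01] -9.458257425986803 0.018672352667969155 [ 0.5   2.05 -0.05]
32.1 [-9.61  2.2  -1.3 ] -9.857909173019337 0.018666688428458148 [0.52 2.05 0.01]
32.15 [-10.23   1.21  -0.71] -10.22264304645265 0.018674907681589584 [ 0.5   2.08 -0.03]
32.2 [-9.98  1.83  0.07] -10.12700147346034 0.018654279039989455 [0.47 2.05 0.03]
```

```bash
python3 -m creep '{"slide":[[0.1,0,0],[0.3,0,0],[0.6,0,0],[0.9,0,0],[1.1,0,0],[1.2,0,0],[1.2,0,0],[1.2,0,0]],"spin":[0,0,0,0,0,0,0,0]}';python3 - <<'E'
from h import *
o=observe();p=o["position"];print(p,o["wrist_force"])
s=capture("side");np.savez("sideF",**s)
def edges(s,x0,ys):
    F=cv2.GaussianBlur(s["frame"],(3,3),0).astype(float)
    for y in ys:
        r=F[y,:,0]-F[y,:,2]; L=[x for x in range(x0-14,x0+4) if r[x]>18>=r[x+1]]
        g=F[y,:].max(1); R=[x+(g[x]-75)/(g[x]-g[x+1]) for x in range(x0+8,x0+26) if g[x]>75>=g[x+1]]
        print(y,[round(x+(r[x]-18)/(r[x]-r[x+1]),1) for x in L],np.round(R,1))
q=proj(s,p-[0,.027,0.01]).round().astype(int)
edges(load("sideE"),258,range(170,190,3));print();edges(s,int(q[0]-2),range(170,190,3))
E
```

```text
time: 33.05
position: [0.4498, 0.1828, 0.0525]
eef_rot: [0.001, 0.123, 0.992, 0.0]
wrist_force: [0.1, -1.0, -5.9]
grip_width: 0.0548
grasp_force: 75.8
[0.44982791 0.18280021 0.05253245] [ 0.07151885 -0.994946   -5.91671795]
170 [np.float64(253.0)] [271.6]
173 [np.float64(253.1)] [270.9]
176 [np.float64(253.1)] [270.8]
179 [np.float64(253.3)] [270.9]
182 [np.float64(253.3)] [271.]
185 [np.float64(253.4)] [270.8]
188 [np.float64(253.8)] [270.8]

170 [np.float64(244.0)] []
173 [np.float64(244.1)] []
176 [np.float64(244.3)] []
179 [np.float64(244.4)] []
182 [np.float64(244.6)] []
185 [np.float64(244.7)] []
188 [np.float64(247.0)] []
```

```bash
python3 -m creep '{"slide":[[0,0,0.03],[0,0,0.06],[0,0,0.09],[0,0,0.12],[0,0,0.12],[0,0,0.12]],"spin":[0,0,0,0,0,0]}'
```

```text
time: 33.7
position: [0.4495, 0.1828, 0.0499]
eef_rot: [0.0, 0.123, 0.992, -0.0]
wrist_force: [-1.8, -0.2, -1.8]
grip_width: 0.0552
grasp_force: 76.3
```

```bash
python3 -m creep '{"slide":[[0,0,0.04],[0,0,0.04]],"spin":[0,0]}'; python3 -m creep '{"slide":[[0,0,0],[0,0,0],[0,0,0],[0,0,0],[0,0,0],[0,0,0],[0,0,-0.4],[0,0,-1.2],[0,0,-2.2],[0,0,-3.2],[0,0,-4.2],[0,0,-5.2],[0,0,-6],[0,0,-6.2],[0,0,-6.2]],"spin":[0,0,0,0,0,0,0,0,0,0,0,0,0,0,0]}' 1
python3 - <<'E'
from h import *
s=capture("side");np.savez("sideG",**s);togo([.45,.18,.05],166)
F=cv2.GaussianBlur(s["frame"],(3,3),0).astype(int)
k=blob((F.max(2)<60),(265,178));print("pad",quad(k).tolist(),cv2.contourArea(k))
m=((F[:,:,0]-F[:,:,2])<18);m[:,:225]=0;m[:145]=0;m[215:]=0;m[:,290:]=0
k=blob(m,(256,178));print("sil",quad(k).tolist())
c=np.array([.4495,.1828,.04]);u=np.array([.9703,-.2419,0]);n=np.array([.2419,.9703,0]);z=np.array([0,0,1])
for a,b,d in((-1,-1,-1),(1,-1,-1),(1,-1,1),(1,1,-1),(-1,-1,1),(1,1,1),(-1,1,1)):print(a,b,d,proj(s,c+.028*a*u+.028*b*n+.04*d*z).round(1))
print("nose",proj(s,[.4914-.0073,.1717-.031,.04]),proj(s,[.4914+.0073,.1717+.031,.04]))
s0=load("side0")
d=np.abs(s["frame"].astype(int)-s0["frame"]).max(2)>40
for nme,q in(("cup",(277,140)),("bottle",(337,305)),("mandrel",(338,262)),("bar/carriage",(290,178)),("blue",(239,312))):print(nme,d[q[1]-18:q[1]+18,q[0]-10:q[0]+10].sum())
E
```

```text
time: 33.9
position: [0.4495, 0.1828, 0.0499]
eef_rot: [0.0, 0.123, 0.992, -0.0]
wrist_force: [-4.5, -1.1, 6.4]
grip_width: 0.0548
grasp_force: 77.1
time: 35.4
position: [0.4501, 0.183, 0.2047]
eef_rot: [0.001, 0.123, 0.992, 0.001]
wrist_force: [0.5, -0.5, -0.1]
grip_width: 0.0852
grasp_force: 0.0
t 35.45 pos [0.4494 0.1828 0.2033] xyaw 165.92 tilt -1.0 slide [-0.05 -0.1   6.13] spin -0.01 F [-0.7 -0.9 -0. ] w 0.0856 0.0
pad [[263.0, 187.0], [263.0, 169.0], [267.0, 163.0], [267.0, 181.0]] 73.0
sil [[249.0, 158.0], [263.0, 158.0], [289.0, 167.0], [289.0, 191.0], [246.0, 188.0], [244.0, 167.0]]
-1 -1 -1 [245.3 189.5]
1 -1 -1 [263.9 192.7]
1 -1 1 [263.4 169. ]
1 1 -1 [269.8 182.1]
-1 -1 1 [244.2 165.9]
1 1 1 [269.5 158.7]
-1 1 1 [250.8 155.7]
nose [268.56037046 182.84810574] [274.92818371 170.82178253]
cup 0
bottle 0
mandrel 0
bar/carriage 0
blue 0
```

```bash
python3 -c "
from bench import finish_job;print(finish_job())"
```

```text
the job is handed in; nothing more can be done
None
```

I pressed both pads against the bar at about 10 N for just over a second each, with no reading above about 11 N. The block now stands upright about 13–15 mm clear of the bar with the broad pad facing it; the bottle, cup and mandrel were not moved, and the job is handed in at about 35 s.

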